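# Take the left-hand nut off the sieve stand

## Task

Free the brass nut of the sieve stand and put it in the blue tray: it has a left-hand quick thread, so turn it clockwise (seen from above), still seated, until its red mark meets the red mark on the stand, and then go on feeling clockwise with a light upward pull until it lets go. Never tug so hard that the sprung bar in the middle of the stand is drawn up by 8 mm. Lift the nut clear, set it down (do not drop it) right way up on the floor of the tray, let go, and leave the other things on the bench where they are.

Things in the scene. Friction and masses are not known exactly. Their poses are not given: they have to be found in the camera images.
- stand: Sieve cleaning stand, bolted down: round grey base 112 mm across, a ring sieve, and on top an aluminium disc 94 mm across whose upper face is 62 mm above the origin. Origin: centre of its underside, on the bench; z up; the red mark is on its -x side. A steel boss 42 mm across and 7 mm high on the disc centres the nut (1.5 mm play).
- stand_mark (a point): Middle of the red engraved line on the stand's disc, 36 mm from the stand's axis towards its -x, 62 mm above the bench.
- nut_center (a point): Centre (half-way up, on the axis) of the brass nut: a round knurled drum 54 mm across, 34 mm high, open at the top, about 0.12 kg, to be gripped across at any yaw. Seated, its lower edge is 1 mm above the stand's disc and its centre 80 mm above the bench. z is up along its axis; its red mark is on its -x side, so nut and stand have the same yaw when the marks meet.
- nut_mark (a point): The nut's red mark at its top rim, 27 mm from the nut's axis. It starts 0.35 to 0.5 rad counter-clockwise of the stand's mark. The clamping eases as it turns clockwise and is gone at the release. Solid stops lie just counter-clockwise of the start and about 0.4 rad clockwise beyond the release.
- drawbar (a joint): How far the sprung bar is drawn up, m: 0 at rest, up to 0.003 with the nut tight, damaged at 0.008 (24 N). Off the release angle the cross-head stops the nut within 0.5 mm of lift and then rises with it, pulling down with 8 N plus 2 N per mm. Turned slowly clockwise while held 2 to 5 mm up, the nut comes free at the slot: the pull falls to its own weight and it lifts out.
- tray: Loose blue parts tray, 160 x 160 mm, 20 mm high, walls and floor 4 mm thick, 0.7 kg. Origin: centre of its underside; z up.
- beaker: Empty glass beaker, 57 mm across, 79 mm high, at the back; leave alone. Origin: centre of its underside.
- vial_black: Glass vial with black cap, 27 mm across, 62 mm high, at the back; leave alone. Origin: centre of its underside.
- vial_red: Glass vial with red cap, 27 mm across, 62 mm high, at the back; leave alone. Origin: centre of its underside.
- jar: Glass jar with black screw cap, 61 mm across, 100 mm high, at the back; leave alone. Origin: centre of its underside.
- wash_bottle: White wash bottle with bent spout, 182 mm high, at the back; leave alone. Origin: centre of its underside.
- timer: White timer with three blue buttons, 58 x 64 x 20 mm, at the front left; leave alone. Origin: centre of its underside.
- stand_top (a point): Centre of the stand's disc (nut's axis, 62 mm up). Inside the nut a slotted floor lies under the steel cross-head of the stand's sprung bar. The nut lets go only where slot and cross-head line up: 0.15 to 0.95 rad clockwise past the marks, new each time, good within less than 0.1 rad either way. It is clear of the cross-head 30 mm above its seat.
Not all that is in view belongs to the job. Of the things shaped like the part that bears nut_center, the brass one is meant.

How it is judged:
On the way, in this order (a step that is already met when the one before it is completed fails the run):
1. the nut, still seated, has been turned clockwise to the stand's mark or past it (y of nut_mark in the frame of stand above -0.004 m and z of nut_center in the frame of stand below 0.09 m and horizontal distance between nut_center and stand below 0.006 m), for 0.05 s.
2. the nut has been lifted clear of the cross-head (z of nut_center in the frame of stand above 0.11 m), for 0.05 s.
At the end, for the whole second after the job is handed in: The nut stands right way up (within 0.12 rad) on the tray's floor, wholly inside its walls, at rest and released; the tray is on the bench and the drawbar is down (less than 3 mm) (x of nut_center in the frame of tray between -0.055 and 0.055 m and y of nut_center in the frame of tray between -0.055 and 0.055 m and z of nut_center in the frame of tray between 0.017 and 0.024 m and angle between the z axis of nut_center and the z axis of tray, either way round below 0.12 rad and angle between nut_center's own z axis and vertical below 0.2 rad and linear speed of nut below 0.02 m/s and height (world z) of tray below 0.008 m and value of joint drawbar below 0.003 m); the robot touches nothing.
It fails at once if the drawbar is drawn up by 8 mm or more (24 N) (value of joint drawbar above 0.008 m).
It fails at once if the nut is dropped or flung (faster than 0.9 m/s) (linear speed of nut above 0.9 m/s).
It fails at once if a bystander (beaker, vials, jar, wash bottle, timer) is moved by more than 30 mm (distance of any of beaker, vial_black, vial_red, jar, wash_bottle, timer from where it was at the start of the episode above 0.03 m).
It also fails if it takes over 58 s, if anything falls off the work surface, if the arm or the gripper's body presses on something with over 40 N, if the wrist force passes 120 N, or if a joint passes its speed limit or range.

## Robot

A 7-joint arm with a two-finger parallel gripper is mounted at the origin on a cart in front of the work surface, level with it; the furniture and walls round the work are solid. World frame = base frame: x ahead of the robot, y to its left, z up, the work surface at z = 0. Lengths are in m, angles in rad, forces in N, time in s.
With the tool pointing down it reaches from about 0.35 to 0.9 m from the base axis. Payload 8.1 kg.
Tool frame: the origin (TCP) lies between the finger pads; the fingertips stand 17 mm ahead of it and the grasp point (between the pads) lies 2 mm behind it; z points along the fingers, y is the direction in which the jaws open and shut (so a half turn about z gives the same grasp; the last joint's range is limited). The gripper opens to 85 mm and grips with 20 to 120 N. Pads are 22 mm wide; open, the fingers measure 114 mm over their backs; the gripper's body (76 mm by 85 mm) begins 54 mm behind the grasp point. The pads swing forward as they close: fully open they stand 13 mm farther back than shut.
Start: joints at [1.164, 0.434, 0.025, 1.573, -0.012, 1.134, -0.075], TCP at [0.187, -0.596, 0.248] pointing down, gripper open.
Joint ranges: [-2.62, 2.62], [-0.44, 2.09], [-1.27, 1.32], [0.08, 2.57], [-1.32, 4.46], [0.12, 2], [-2.74, 2.74]. Speed limits (rad/s): [2.22, 2.22, 3.01, 3.01, 3.14, 3.14, 3.14].

## Interface

Orientations are given as a unit quaternion [x, y, z, w].
In Python, from cell import manip, imaging gives the robot as it stands. The module is installed in compiled form; this text tells all that it offers.
- The arm moves only by the shell command python3 -m pendant 'ROWS' [FORCE]. ROWS is JSON, one flat list of numbers, 5 for each row, row after row: the finger opening in m, from 0 to 0.0854, then the shift along the tool's x, y, z in m, then the turn about the tool's z in degrees. A call has 1 to 12 rows; each row is the pose to reach, as a shift and turn from the pose commanded when the call began, along the tool's axes at that moment; what a row does not reach only later rows make up. A row lasts 1/10 s, in which the tool goes at most 50 mm and 8.59 degrees, less where a joint would pass 70% of its speed; a pose out of reach is approached as far as the arm can. A call with a gripper value outside its range is refused whole. The fingers move at their own pace and stop on an object; FORCE is the grip in N (left out, the last holds). Time passes only in rows, so rows that repeat a pose let the fingers close. It gives the time, the measured TCP pose, the force and the opening at its end, in the units of the state.
- manip.read_state(): the state, without advancing time (a new reading comes with each control period).
- imaging.get_image(name): name is "scene" or "top" or "wrist"; returns (picture, depth): 480x640x3 uint8, red, green, blue; 480x640 float32, m along the optical axis (not along the pixel's ray), 0 where there is no reading.
- imaging.get_calibration(name): a dict with "fx", "fy", "cx", "cy" (pixels), "dist_coeffs" ([k1, k2, p1, p2, k3] as OpenCV has them; the pictures are not rectified), "R" (3x3) and "t" (3): a world point X has camera coordinates R X + t; the wrist camera has in their place "tool_from_camera" (4x4, takes a point from camera to tool coordinates, whose origin is the TCP and whose axes are the flange's). Camera axes: x right, y down, z forward; pixel columns grow to the right and rows downward; lengths in m; the calibration is good to about 2 mm. A picture is of the moment at which its call begins: read the wrist's pose just before it. get_calibration takes no time and is no camera call.
- manip.sign_off(): hands the job in, once; it reports no verdict.
The state is a dict: "t": time; "qpos": joint angles; "qd": joint speeds; "effort": joint torques, N m; "tool_pos": TCP position; "orientation": TCP orientation; "force": force on the tool from outside, world axes, zero at the start; "ft_torque": the same for the moment, N m; "gripper_width": opening from 0.0 (shut) to 1.0 (fully open).
Only numpy, scipy, OpenCV 4.12 (cv2) and the standard library are available. Lean on these libraries where they do the work, as an engineer would, in place of code of your own. Each camera call takes 0.05 s, during which the arm holds its last target.

## Working session

There is one attempt and no reset: what is moved stays moved. The work goes in short steps, Python scripts to look and compute and a shell command to move; the robot and the scene stay as the last step left them, time stands still between calls to the robot, and variables do not carry over. Pictures are saved under pics/ and viewed, and the job is handed in when it is done.

```bash
mkdir -p pics
python3 - <<'E'
from cell import manip, imaging
import cv2,json
s=manip.read_state()
for k,v in s.items(): print(k,v)
for n in ["scene","top","wrist"]:
    c=imaging.get_calibration(n); print(n,{k:(v.tolist() if hasattr(v,'tolist') else v) for k,v in c.items()})
for n in ["scene","top"]:
    im,d=imaging.get_image(n)
    cv2.imwrite(f"pics/{n}0.png",im[:,:,::-1])
    import numpy as np; np.save(f"pics/{n}0d.npy",d); np.save(f"pics/{n}0.npy",im)
E
```

```text
t 0.0
qpos [ 1.16439417  0.43522094  0.024953    1.57407972 -0.011635    1.13400841
 -0.07508507]
qd [ 8.15707486e-04 -6.47894600e-05  6.80497572e-05 -4.85948470e-04
 -4.07535427e-04 -1.65188555e-03 -1.18579071e-03]
effort [-3.00389211e-04 -6.70472217e+01  1.02451690e+00 -3.16205692e+01
  1.54457189e-02  1.26863876e-02 -1.59094566e-05]
tool_pos [ 0.186797   -0.59593508  0.2475337 ]
orientation [ 9.88488782e-01  1.51292136e-01 -1.69348216e-04 -7.67299022e-04]
force [ 0.55707463  0.27951344 -0.03477489]
ft_torque [-0.00998622 -0.01229946  0.00642745]
gripper_width 1.0020316377023077
scene {'fx': 608.0352074462708, 'fy': 608.0352074462708, 'cx': 317.0831068785994, 'cy': 239.8772085878029, 'dist_coeffs': [-0.06785565702555908, 0.0, 0.0, 0.0, 0.0], 'R': [[-0.8597442424295849, -0.5104687922382661, -0.016169408151973905], [-0.2789672321847172, 0.4958921567081581, -0.8223553078095438], [0.4278050034494421, -0.7025045060824432, -0.5687444926832129]], 't': [0.5770787994461394, 0.189173114536401, 1.2413883725631452]}
top {'fx': 575.6064395467868, 'fy': 575.6064395467868, 'cx': 312.33219951487945, 'cy': 238.27657152749333, 'dist_coeffs': [-0.12926164299418672, 0.0, 0.0, 0.0, 0.0], 'R': [[0.02378440045221499, -0.9997025698868118, -0.005392036427285569], [-0.975600685180214, -0.022032771608248722, -0.2184441806301006], [0.21826040724562468, 0.010456038301538767, -0.9758345484209969]], 't': [0.11265621005105017, 0.6112341953966409, 1.4236269396594445]}
wrist {'fx': 370.538719097092, 'fy': 370.538719097092, 'cx': 320.17270140938643, 'cy': 244.42147951866835, 'dist_coeffs': [-0.052419246134942185, 0.0, 0.0, 0.0, 0.0], 'tool_from_camera': [[0.00039569799613795937, -0.9647902213254552, -0.2630202886810684, 0.06662941606228981], [0.999999777735144, 0.000522905475386833, -0.0004136417828752578, 0.00032001107293611053], [0.0005366122963388074, -0.2630200665436775, 0.9647902137991453, -0.1264829976459137], [0.0, 0.0, 0.0, 1.0]]}
```

View pics/scene0.png

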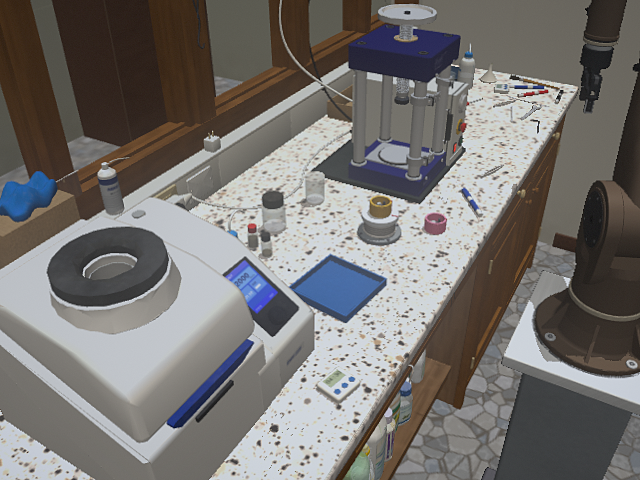

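View pics/top0.png

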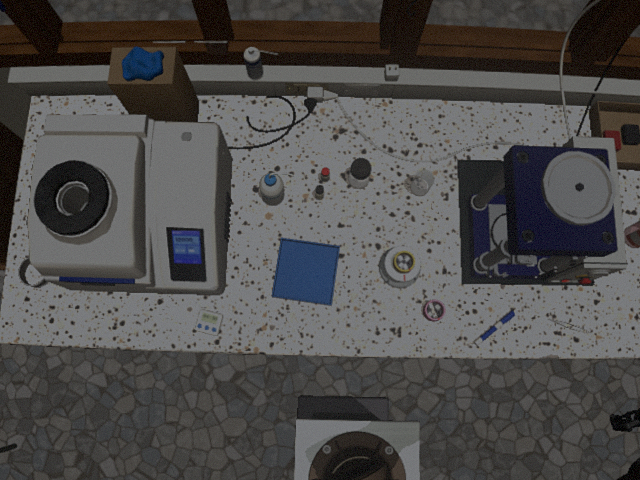

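Candidates for the nut: the brass drum on the stand at scene (381,206) / top (403,262), and a pink-red drum lying on the bench at scene (435,223) / top (433,310). I choose the brass one on the stand. The tray is at scene (338,287) / top (306,271). I'll check the choice in a close crop.

```bash
cat > h.py <<'E'
import numpy as np, cv2
from cell import manip, imaging
from scipy.spatial.transform import Rotation as Ro
def K(c): return np.array([[c['fx'],0,c['cx']],[0,c['fy'],c['cy']],[0,0,1.]])
def cam(n,state=None):
    c=imaging.get_calibration(n); D=np.array(c['dist_coeffs'])
    if n=='wrist':
        T=np.array(c['tool_from_camera']); Rt=Ro.from_quat(state['orientation']).as_matrix()
        Rwc=Rt@T[:3,:3]; p=Rt@T[:3,3]+np.array(state['tool_pos'])
        return K(c),D,Rwc.T,-Rwc.T@p
    return K(c),D,np.array(c['R']),np.array(c['t'])
def onz(n,uv,z,state=None):
    k,D,R,t=cam(n,state)
    uv=np.array(uv,float).reshape(-1,1,2)
    r=cv2.undistortPoints(uv,k,D)[:,0]
    r=np.c_[r,np.ones(len(r))]@R
    o=-R.T@t
    return o+r*((z-o[2])/r[:,2])[:,None]
def proj(n,X,state=None):
    k,D,R,t=cam(n,state)
    return cv2.projectPoints(np.array(X,float).reshape(-1,3),cv2.Rodrigues(R)[0],t,k,D)[0][:,0]
def cloud(n,d,state=None):
    k,D,R,t=cam(n,state)
    v,u=np.mgrid[:480,:640]
    r=cv2.undistortPoints(np.c_[u.ravel(),v.ravel()].astype(float).reshape(-1,1,2),k,D)[:,0]
    P=np.c_[r,np.ones(len(r))]*d.ravel()[:,None]
    return ((P-t)@R).reshape(480,640,3)
E
python3 - <<'E'
import numpy as np,cv2
a=np.load('pics/scene0.npy')[:,:,::-1];b=np.load('pics/top0.npy')[:,:,::-1]
A=cv2.resize(a[180:260,340:460],None,fx=6.6,fy=6.6,interpolation=cv2.INTER_CUBIC)[:528,:790]
cv2.imwrite('pics/c1.png',A)
B=cv2.resize(b[225:325,260:460],None,fx=4,fy=4,interpolation=cv2.INTER_CUBIC)
cv2.imwrite('pics/c2.png',np.clip(B*1.8,0,255).astype('uint8'))
from h import *
print(onz('top',[[403,262]],.097),onz('top',[[433,310]],.034),onz('top',[[306,271]],.01), onz('scene',[[381,200]],.097))
for n in ('top','scene'):
    d=np.load(f'pics/{n}0d.npy'); P=cloud(n,d)
    m=(abs(P[...,2]-.097)<.004)&(abs(P[...,0]-.5)<.25)&(abs(P[...,1]+.15)<.1)
    print(n,m.sum(), P[m].mean(0), P[m].min(0),P[m].max(0))
E
```

```text
[[ 0.54580093 -0.10363462  0.097     ]] [[ 0.43233457 -0.19059936  0.034     ]] [[0.53179345 0.14214734 0.01      ]] [[ 0.55079539 -0.10916361  0.097     ]]
top 95 [ 0.54944231 -0.10571911  0.09658779] [ 0.52239347 -0.13207837  0.09305106] [ 0.57454213 -0.08058452  0.10079   ]
scene 116 [ 0.55053522 -0.10430715  0.09646828] [ 0.52523716 -0.13564113  0.09308223] [ 0.5745585  -0.0787154   0.10094768]
```

View pics/c1.png

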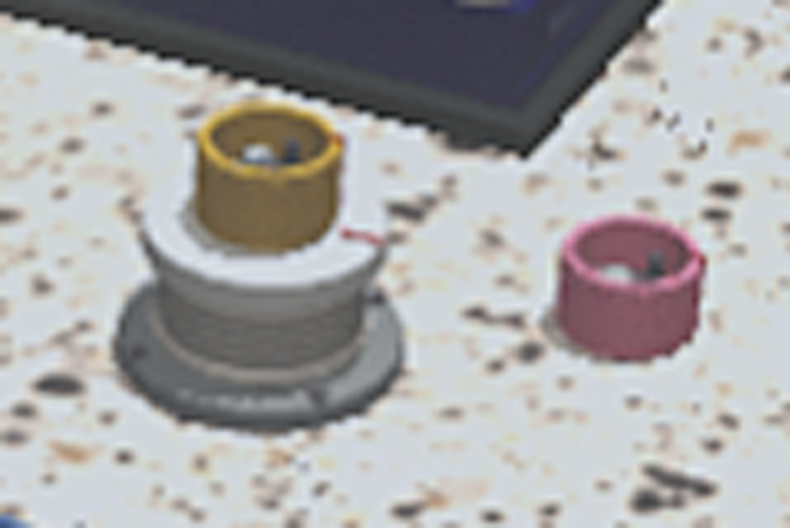

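View pics/c2.png

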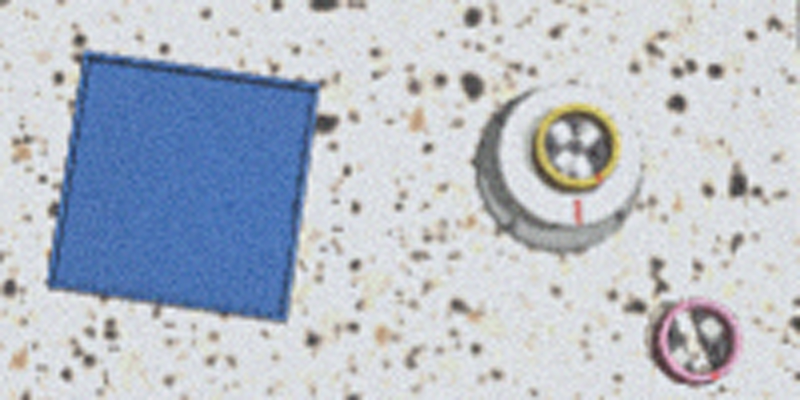

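The crops show the brass nut on the stand at top (404,262), with its red mark at (410,270). That is counter-clockwise of the stand's mark at (404.5,278). The pink one stands alone at (434,310). Next I'll measure the stand, the tray and the obstacles.

Run:
```python
import numpy as np,cv2
from h import *
c=onz('top',[[404.2,261.8]],.097)[0]; sm=onz('top',[[404.5,278]],.062)[0]; nm=onz('top',[[410,270]],.097)[0]
print('c',c,'sm',sm,'nm',nm)
C=np.array([.549,-.105])
print('r',np.hypot(*(sm[:2]-c[:2])),np.hypot(*(nm[:2]-c[:2])))
a=lambda v:np.degrees(np.arctan2(v[1],v[0]))
print('ang',a(sm[:2]-c[:2]),a(nm[:2]-c[:2]))
# scene crop c1 scale 6.6 origin 340,180
f=lambda x,y:[340+x/6.6,180+y/6.6]
sc=onz('scene',[f(270,142)],.097)[0]; sm2=onz('scene',[f(362,237)],.062)[0]; nm2=onz('scene',[f(339,140)],.097)[0]
print('scene',sc,sm2,nm2,a(sm2[:2]-sc[:2]),a(nm2[:2]-sc[:2]))
# tray corners c2
tc=onz('top',[[260+x/4,225+y/4] for x,y in [(86,52),(319,86),(287,322),(50,288)]],.02)
print('tray',tc,tc.mean(0),[np.linalg.norm(tc[i]-tc[(i+1)%4]) for i in range(4)])
# obstacles
for n in('top','scene'):
    P=cloud(n,np.load(f'pics/{n}0d.npy')); m=(P[...,2]>.04)&(P[...,2]<.8)&(P[...,0]>.25)&(P[...,0]<.85)&(P[...,1]>-.8)&(P[...,1]<.4)
    q=P[m]
    for y0 in np.arange(-.8,.4,.05):
        s=q[(q[:,1]>=y0)&(q[:,1]<y0+.05)]
        if len(s)>5: print(n,round(y0,2),len(s),'xmin',np.percentile(s[:,0],2).round(3),'xmax',s[:,0].max().round(3),'zmax',np.percentile(s[:,2],98).round(3))
```

```text
c [ 0.54637791 -0.10668327  0.097     ] sm [ 0.51054014 -0.11242888  0.062     ] nm [ 0.52571307 -0.12117021  0.097     ]
r 0.036295420096325484 0.025237014969028977
ang -170.89169210056988 -144.96788698830167
scene [ 0.54784411 -0.10252656  0.097     ] [ 0.51177584 -0.11034873  0.062     ] [ 0.52607222 -0.11638183  0.097     ] -167.76368927266284 -147.52799636022453
tray [[0.61806181 0.20989581 0.02      ]
 [0.59834188 0.05364299 0.02      ]
 [0.44038466 0.0723119  0.02      ]
 [0.45902616 0.22800284 0.02      ]] [0.52895363 0.14096339 0.02      ] [np.float64(0.15749228684047337), np.float64(0.15905662390623612), np.float64(0.15680298663287248), np.float64(0.16006312393983685)]
top -0.8 114 xmin 0.618 xmax 0.85 zmax 0.08
top -0.75 149 xmin 0.628 xmax 0.85 zmax 0.091
top -0.65 836 xmin 0.516 xmax 0.844 zmax 0.244
top -0.6 794 xmin 0.498 xmax 0.844 zmax 0.245
top -0.55 1127 xmin 0.505 xmax 0.845 zmax 0.408
top -0.5 2129 xmin 0.519 xmax 0.748 zmax 0.482
top -0.45 2841 xmin 0.507 xmax 0.746 zmax 0.482
top -0.4 3798 xmin 0.519 xmax 0.747 zmax 0.482
top -0.35 4878 xmin 0.517 xmax 0.744 zm
[... 763 characters left out ...]
n 0.52 xmax 0.841 zmax 0.479
scene -0.45 1434 xmin 0.503 xmax 0.744 zmax 0.48
scene -0.4 1988 xmin 0.519 xmax 0.742 zmax 0.479
scene -0.35 2727 xmin 0.514 xmax 0.744 zmax 0.479
scene -0.3 4459 xmin 0.524 xmax 0.746 zmax 0.408
scene -0.2 232 xmin 0.747 xmax 0.803 zmax 0.08
scene -0.15 459 xmin 0.508 xmax 0.797 zmax 0.099
scene -0.1 621 xmin 0.509 xmax 0.594 zmax 0.098
scene -0.05 94 xmin 0.767 xmax 0.821 zmax 0.104
scene 0.0 566 xmin 0.766 xmax 0.822 zmax 0.102
scene 0.05 41 xmin 0.776 xmax 0.811 zmax 0.064
scene 0.1 196 xmin 0.734 xmax 0.806 zmax 0.065
scene 0.15 16 xmin 0.744 xmax 0.751 zmax 0.177
scene 0.2 100 xmin 0.731 xmax 0.756 zmax 0.182
scene 0.35 3547 xmin 0.459 xmax 0.84 zmax 0.272
```

```bash
python3 -m pendant '[0.085,0.02,-0.02,0,0, 0.085,0.045,-0.04,0,-3, 0.085,0.07,-0.062,0,-7, 0.085,0.095,-0.085,0,-11, 0.085,0.12,-0.108,0,-15, 0.085,0.145,-0.13,0,-19, 0.085,0.17,-0.153,0,-23, 0.085,0.195,-0.176,0,-27, 0.085,0.22,-0.2,0,-31, 0.085,0.24,-0.22,0,-35, 0.085,0.253,-0.23,0,-38, 0.085,0.253,-0.23,0,-38]'; python3 -c "
from h import *
s=manip.read_state();print(s['qpos'])"
```

```text
t: 1.3
tool_pos: [0.3608, -0.2996, 0.2483]
orientation: [0.884, 0.467, 0.0, -0.0]
force: [0.2, 0.1, -0.1]
gripper_width: 1.001
[ 0.80333876  0.19961518 -0.26229717  1.92059229  0.05940795  1.02864505
 -0.08369437]
```

```bash
python3 -m pendant '[0.085,0.025,-0.01,0,0, 0.085,0.055,-0.02,0,0, 0.085,0.085,-0.03,0,0, 0.085,0.115,-0.04,0,0, 0.085,0.145,-0.04,0,0, 0.085,0.175,-0.025,0,0, 0.085,0.205,-0.005,0,0, 0.085,0.235,0.02,0,0, 0.085,0.258,0.038,0,0, 0.085,0.267,0.045,0,0, 0.085,0.267,0.045,0,0, 0.085,0.267,0.045,0,0]'; python3 -c "
from h import *
s=manip.read_state();print(s['qpos'],s['tool_pos'],s['orientation'])
im,d=imaging.get_image('wrist')
np.savez('pics/w1.npz',im=im,d=d,p=s['tool_pos'],o=s['orientation'])
cv2.imwrite('pics/w1.png',im[:,:,::-1])
print(proj('wrist',[[.5485,-.105,.097]],s))
"
```

```text
t: 2.5
tool_pos: [0.5471, -0.1084, 0.2479]
orientation: [0.886, 0.464, -0.001, -0.0]
force: [-0.3, -0.8, 0.1]
gripper_width: 0.993
[ 0.39800593  0.36138721 -0.39911202  1.71324025  0.15553408  1.09971933
 -0.65461148] [ 0.54705603 -0.10840763  0.24785932] [ 8.85790871e-01  4.64083847e-01 -8.40288660e-04 -9.68882167e-05]
[[319.05828575 228.13083741]]
```

View pics/w1.png

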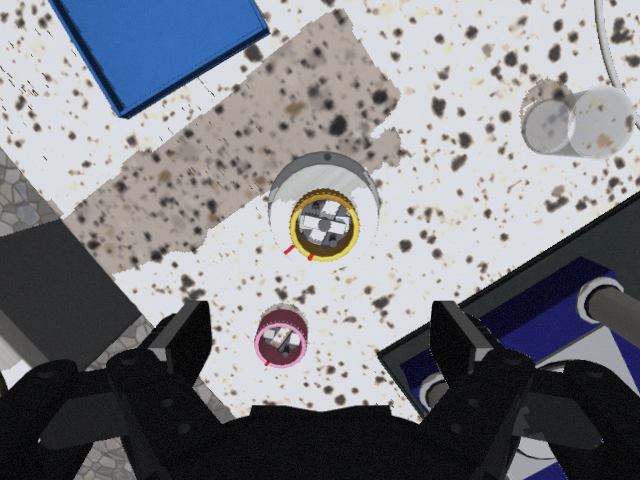

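The wrist view shows the brass rim ellipse centred near (325,226), with the nut mark at (311,257) and the stand mark at (290,249). I'll enlarge it to refine these.

Run:
```python
from h import *
z=np.load('pics/w1.npz'); im=z['im']
cv2.imwrite('pics/w1c.png',cv2.resize(im[145:275,255:395,::-1],None,fx=5.5,fy=4.5*5.5/4.5,interpolation=cv2.INTER_CUBIC)[:600*2])
hsv=cv2.cvtColor(im,cv2.COLOR_RGB2HSV)
m=cv2.inRange(hsv,(20,120,150),(35,255,255)); m[:150]=0;m[280:]=0
v,u=np.nonzero(m); print(len(u),u.min(),u.max(),v.min(),v.max())
```

```text
868 289 358 193 261
```

View pics/w1c.png

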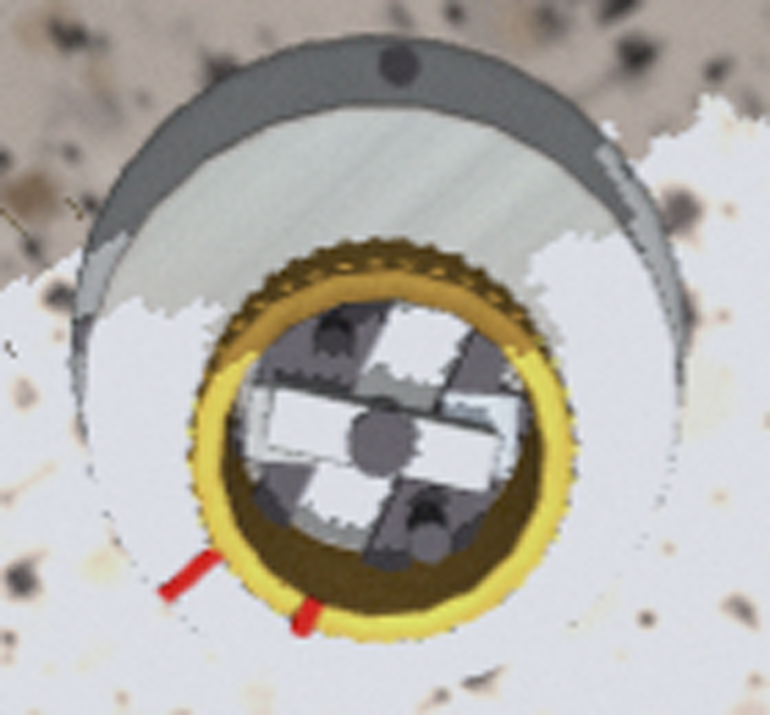

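Run:
```python
from h import *
from scipy.optimize import least_squares
z=np.load('pics/w1.npz'); s=dict(tool_pos=z['p'],orientation=z['o'])
f=lambda x,y:[255+(x+.5)/5.5-.5,145+(y+.5)/5.5-.5]
ext=np.array([f(192,0)[0],f(577,0)[0],f(0,268)[1],f(0,640)[1]])
th=np.linspace(0,2*np.pi,361)
def ex(p):
    q=proj('wrist',np.c_[p[0]+.027*np.cos(th),p[1]+.027*np.sin(th),0*th+.097],s); return np.array([q[:,0].min(),q[:,0].max(),q[:,1].min(),q[:,1].max()])
r=least_squares(lambda p:ex(p)-ext,[.548,-.105],diff_step=1e-3); print(r.x,r.fun)
c=r.x
# disc outer (R 47,z .062): left 82, right 682, top 103
a=lambda v:np.degrees(np.arctan2(v[1],v[0]))
sm=onz('wrist',[f(190,575)],.062,s)[0][:2]; nm=onz('wrist',[f(307,617)],.097,s)[0][:2]
sm1=onz('wrist',[f(168,596),f(214,553)],.062,s)
print(sm-c,np.hypot(*(sm-c)),a(sm-c),'|',nm-c,np.hypot(*(nm-c)),a(nm-c), 'line dir',a((sm1[0]-sm1[1])[:2]))
q=onz('wrist',[f(270,415),f(495,460)],.085,s);print('cross',a((q[1]-q[0])[:2]))
q=onz('wrist',[f(345,495),f(412,340)],.075,s);print('slot',a((q[1]-q[0])[:2]))
psi=2*np.arctan2(z['o'][1],z['o'][0]);print('yaw',np.degrees(psi))
d=c-z['p'][:2];print('tool shift',d@[np.cos(psi),np.sin(psi)],d@[np.sin(psi),-np.cos(psi)])
```

```text
[ 0.55198495 -0.10729323] [-0.2173246   0.21733391 -0.53116479  0.59719919]
[-0.04047465 -0.0047394 ] 0.0407511866276451 -173.32133064114396 | [-0.02214228 -0.01274007] 0.02554583563384376 -150.08504426138117 line dir -171.09101589321762
cross -46.19921618010137
slot 32.455002339332964
yaw 55.30191403096951
tool shift 0.003722014513347914 0.00341801008325276
```

```bash
cat > fit.py <<'E'
import sys
from h import *
from scipy.optimize import least_squares
def shot(n):
    s=manip.read_state(); im,d=imaging.get_image('wrist')
    np.savez(f'pics/{n}.npz',im=im,d=d,p=s['tool_pos'],o=s['orientation']); cv2.imwrite(f'pics/{n}.png',im[:,:,::-1])
    q=proj('wrist',[[.551,-.106,.097]],s)[0].astype(int)
    print(s['tool_pos'],s['orientation'],'j7',s['qpos'][6],'proj',q)
    x0,y0=max(0,q[0]-80),max(0,q[1]-75)
    cv2.imwrite(f'pics/{n}c.png',cv2.resize(im[y0:y0+150,x0:x0+160,::-1],None,fx=4,fy=4,interpolation=cv2.INTER_CUBIC)); print('crop origin',x0,y0)
E
python3 -m pendant '[0.085,0.003,0.002,0.02,0, 0.085,0.003,0.002,0.04,0, 0.085,0.003,0.002,0.055,0, 0.085,0.003,0.002,0.06,0, 0.085,0.003,0.002,0.06,0]'
python3 -c "
from fit import *
shot('w2')"
python3 -m pendant '[0.085,0,0,0,-8, 0.085,0,0,0,-16, 0.085,0,0,0,-24, 0.085,0,0,0,-32, 0.085,0,0,0,-40, 0.085,0,0,0,-48, 0.085,0,0,0,-56, 0.085,0,0,0,-60, 0.085,0,0,0,-60,0.085,0,0,0,-60]'
python3 -c "
from fit import *
shot('w3')"
```

```text
t: 3.05
tool_pos: [0.5505, -0.1065, 0.1882]
orientation: [0.886, 0.464, -0.001, -0.0]
force: [0.8, 0.6, 0.2]
gripper_width: 0.995
[ 0.55052769 -0.10646887  0.18817201] [ 8.85639406e-01  4.64373203e-01 -6.02428808e-04 -9.11618135e-05] j7 -0.6889404855468473 proj [320 254]
crop origin 240 179
t: 4.1
tool_pos: [0.5518, -0.106, 0.189]
orientation: [0.536, 0.845, 0.0, 0.001]
force: [0.7, 0.5, -0.4]
gripper_width: 0.998
[ 0.55177089 -0.10601014  0.18904   ] [5.35544463e-01 8.44506861e-01 8.51703067e-05 5.30994567e-04] j7 0.23458974360385718 proj [318 254]
crop origin 238 179
```

View pics/w2c.png

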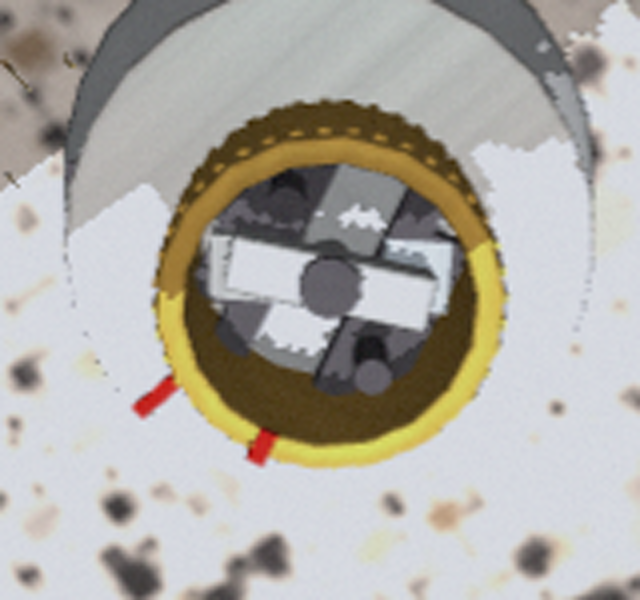

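View pics/w3c.png

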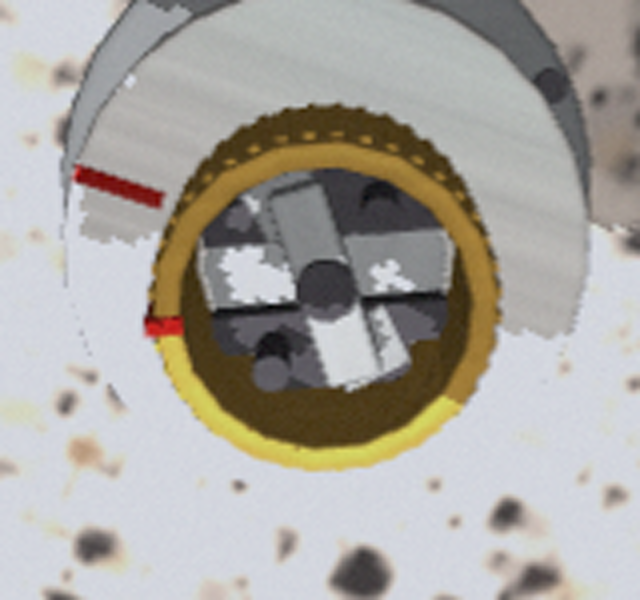

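w2c shows the rim extents at left 158, right 506 and bottom 467. w3c shows left 152, right 498 and bottom 470. In w3c the stand mark runs from (76,175) to (162,200) and the nut mark is at (165,327). I'll solve the centre from both views.

Run:
```python
from h import *
from scipy.optimize import least_squares
th=np.linspace(0,2*np.pi,361)
def load(n):
    z=np.load(f'pics/{n}.npz'); return dict(tool_pos=z['p'],orientation=z['o'])
g=lambda v,o:o+(v+.5)/4-.5
S2,S3=load('w2'),load('w3')
E2=np.array([g(158,240),g(506,240),g(134,179),g(467,179)]);E3=np.array([g(152,238),g(498,238),g(138,179),g(470,179)])
def ex(p,s):
    q=proj('wrist',np.c_[p[0]+.027*np.cos(th),p[1]+.027*np.sin(th),0*th+.097],s); return np.array([q[:,0].min(),q[:,0].max(),q[:,1].min(),q[:,1].max()])
cs=[]
for s,e in((S2,E2),(S3,E3)):
    r=least_squares(lambda p:ex(p,s)-e,[.55,-.106],diff_step=1e-3); cs.append(r.x)
    Rt=Ro.from_quat(s['orientation']).as_matrix()
    print('centre',r.x,r.fun.round(2),'rel tool',(Rt.T@np.r_[r.x-s['tool_pos'][:2],0])[:2])
# c_i = C + R_i e
A=[];b=[]
for s,c in zip((S2,S3),cs):
    Rt=Ro.from_quat(s['orientation']).as_matrix()[:2,:2]; A.append(np.c_[np.eye(2),Rt]); b.append(c)
x=np.linalg.solve(np.vstack(A),np.hstack(b)); print('C',x[:2],'e tool',x[2:])
a=lambda v:np.degrees(np.arctan2(v[1],v[0]))
s=S3;c=cs[1]
f=lambda x,y:[g(x,238),g(y,179)]
sm=onz('wrist',[f(119,187),f(76,175),f(162,200)],.062,s)[:,:2]; nm=onz('wrist',[f(147,326)],.097,s)[0][:2]
print('sm r',np.hypot(*(sm-c).T),[a(v) for v in sm-c],'nm',np.hypot(*(nm-c)),a(nm-c))
```

```text
centre [ 0.55184418 -0.10733207] [-0.49  0.49 -0.45  0.55] rel tool [3.86991906e-05 1.57377124e-03]
centre [ 0.55155556 -0.10695531] [-0.54  0.54 -0.36  0.45] rel tool [-0.00076313 -0.00059778]
C [ 0.55137292 -0.10739415] e tool [0.00031907 0.00035232]
sm r [0.03797149 0.04572318 0.03014721] [np.float64(-172.63961492154453), np.float64(-172.33557121130343), np.float64(-172.77464921996037)] nm 0.027670589198372075 -149.19664498757464
```

```bash
python3 -m pendant '[0.085,-0.001,-0.001,0.025,0, 0.085,-0.001,-0.001,0.05,0, 0.085,-0.001,-0.001,0.07,0, 0.085,-0.001,-0.001,0.085,0, 0.085,-0.001,-0.001,0.085,0, 0.085,-0.001,-0.001,0.085,0]'; python3 -c "
from h import *
s=manip.read_state();print(s['tool_pos'],s['orientation'],s['force'])"
```

```text
t: 4.75
tool_pos: [0.5514, -0.1069, 0.1038]
orientation: [0.534, 0.845, 0.0, 0.0]
force: [0.4, -0.4, -0.4]
gripper_width: 0.998
[ 0.55143228 -0.10690119  0.10377658] [5.34454857e-01 8.45197009e-01 5.81949385e-05 1.35093859e-04] [ 0.40753068 -0.39810321 -0.41200332]
```

```bash
python3 -m pendant '[0.085,0,0,0.009,0, 0.085,0,0,0.017,0, 0.085,0,0,0.017,0, 0.062,0,0,0.017,0, 0.062,0,0,0.017,0, 0.05,0,0,0.017,0, 0.05,0,0,0.017,0, 0.045,0,0,0.017,0, 0.045,0,0,0.017,0, 0.045,0,0,0.017,0]' 80; python3 -c "
from h import *
s=manip.read_state();print(s['tool_pos'],s['orientation'],s['force'],s['ft_torque'],s['qpos'][6])"
```

```text
t: 5.75
tool_pos: [0.5515, -0.1069, 0.0872]
orientation: [0.534, 0.845, 0.0, 0.001]
force: [-2.0, 0.2, 6.9]
gripper_width: 0.601
[ 0.55152207 -0.10694528  0.0872066 ] [5.34215573e-01 8.45348071e-01 1.28494135e-04 5.86669349e-04] [-2.04982075  0.21226737  6.85027233] [0.11503336 0.28388432 0.12526592] 0.1476674717712779
```

```bash
python3 -m pendant '[0.045,0,0,0,0, 0.045,0,0,0,2, 0.045,0,0,0,4, 0.045,0,0,0,6, 0.045,0,0,0,8, 0.045,0,0,0,10, 0.045,0,0,0,12, 0.045,0,0,0,12]'; python3 -c "
from fit import *
s=manip.read_state();print(s['tool_pos'],s['orientation'],s['force'],s['ft_torque'],s['qpos'][6])
shot('w4')"
```

```text
t: 6.55
tool_pos: [0.552, -0.1069, 0.0872]
orientation: [0.62, 0.785, 0.001, 0.001]
force: [-0.6, 1.0, 5.9]
gripper_width: 0.605
[ 0.55198529 -0.106867    0.08719749] [6.20124003e-01 7.84503192e-01 5.21990953e-04 8.31080735e-04] [-0.61725991  0.96908539  5.88805692] [ 0.06937036 -0.0146082  -0.08306274] -0.026684542702153122
[ 0.55198529 -0.106867    0.08719749] [6.20124003e-01 7.84503192e-01 5.21990953e-04 8.31080735e-04] j7 -0.026684542702153122 proj [317 336]
crop origin 237 261
```

View pics/w4.png

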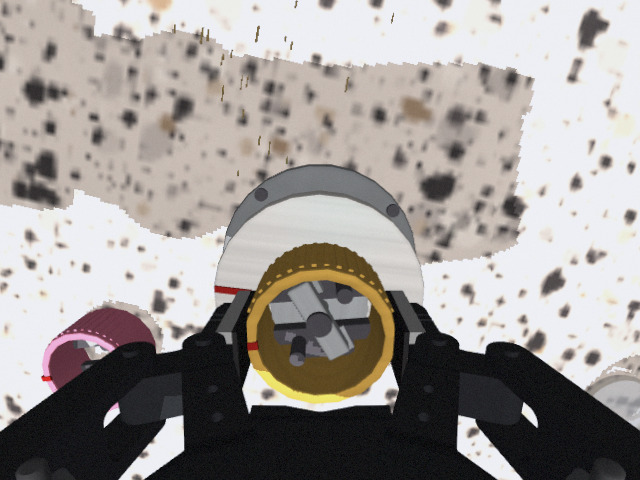

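The nut is held, with its mark at (250,347) and the stand mark at (228,290). I'll check whether it turned with the hand.

```bash
cat >> fit.py <<'E'
def ang(n,nut=None,stand=None,c=(.5517,-.1072)):
    z=np.load(f'pics/{n}.npz'); s=dict(tool_pos=z['p'],orientation=z['o'])
    for l,p,h in(('nut',nut,.097),('stand',stand,.062)):
        if p is not None:
            v=onz('wrist',[p],h,s)[0][:2]-np.array(c); print(l,v,np.hypot(*v),np.degrees(np.arctan2(v[1],v[0])))
    print('yaw',np.degrees(2*np.arctan2(z['o'][1],z['o'][0])))
E
python3 - <<'E'
from fit import *
im=np.load('pics/w4.npz')['im']; cv2.imwrite('pics/w4d.png',cv2.resize(im[270:400,205:345,::-1],None,fx=5,fy=4.5/4.5*5,interpolation=cv2.INTER_CUBIC)[:600])
ang('w4',nut=(248.5,347),stand=(228,290))
E
```

```text
nut [-0.02355157 -0.00872152] 0.025114567638782635 -159.67961695163424
stand [-0.03994734 -0.00500738] 0.040259954935842966 -172.85526131554005
yaw 103.3495756254002
```

View pics/w4d.png

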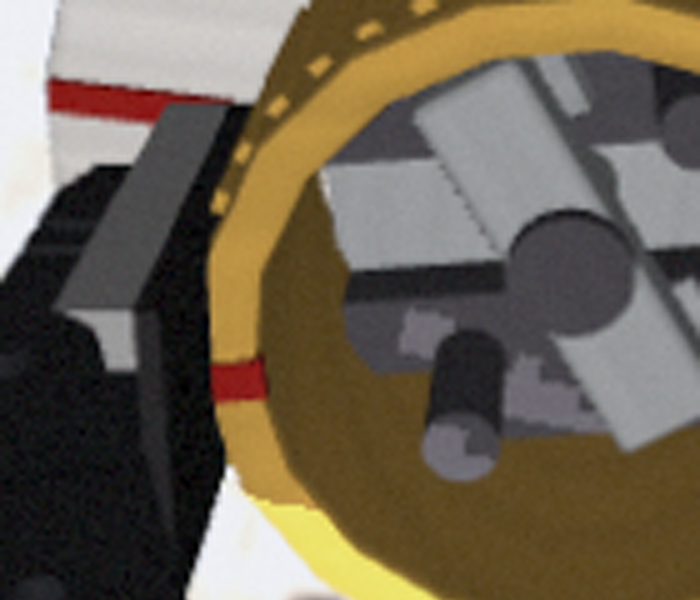

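The nut turned about 10.5° with the hand, and about 13° remains to the mark.

```bash
python3 -m pendant '[0.045,0,0,0,2, 0.045,0,0,0,4, 0.045,0,0,0,6, 0.045,0,0,0,8, 0.045,0,0,0,10, 0.045,0,0,0,12, 0.045,0,0,0,14, 0.045,0,0,0,15,0.045,0,0,0,15]'
python3 - <<'E'
from fit import *
s=manip.read_state();print(s['tool_pos'],s['orientation'],s['force'],s['ft_torque'],s['qpos'][6])
shot('w5')
im=np.load('pics/w5.npz')['im']; cv2.imwrite('pics/w5d.png',cv2.resize(im[250:410,195:365,::-1],None,fx=3.7,fy=3.7,interpolation=cv2.INTER_CUBIC)[:600])
E
```

```text
t: 7.5
tool_pos: [0.5522, -0.107, 0.0872]
orientation: [0.717, 0.697, 0.001, 0.001]
force: [0.8, 0.6, 5.5]
gripper_width: 0.602
[ 0.5521727  -0.10695869  0.08720374] [7.16925457e-01 6.97148897e-01 7.15999279e-04 8.89875422e-04] [0.83703556 0.59174133 5.53202478] [ 0.00879008 -0.08025878 -0.05285528] -0.24204185559402883
[ 0.5521727  -0.10695869  0.08720374] [7.16925457e-01 6.97148897e-01 7.15999279e-04 8.89875422e-04] j7 -0.24204185559402883 proj [316 336]
crop origin 236 261
```

View pics/w5d.png

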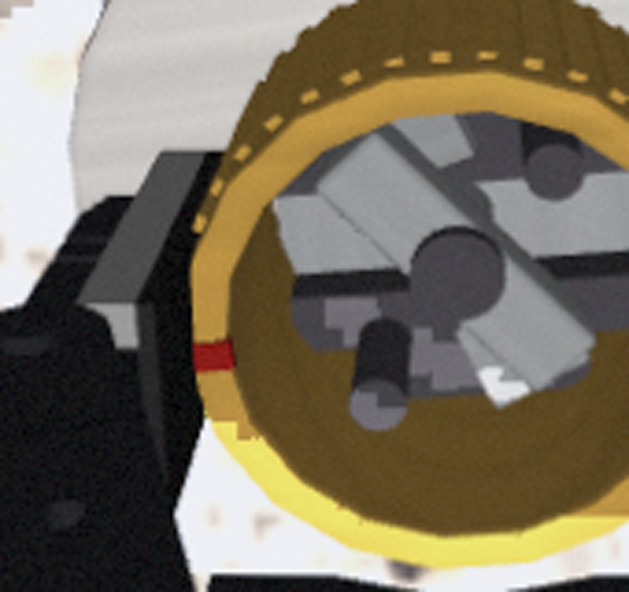

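Run:
```python
from fit import *
ang('w5',nut=(195+194/3.7,250+355/3.7))
z=np.load('pics/w5.npz'); s=dict(tool_pos=z['p'],orientation=z['o'])
a=lambda q:np.degrees(np.arctan2(*(q[1]-q[0])[1::-1]))
f=lambda x,y:(195+x/3.7,250+y/3.7)
print('cross',a(onz('wrist',[f(345,155),f(565,370)],.085,s)))
print('slot edge',a(onz('wrist',[f(290,285),f(629,262)],.075,s)))
```

```text
nut [-0.02518143 -0.00188221] 0.025251680180811434 -175.72531687181905
yaw 88.39748230853273
cross -48.81282921773409
slot edge 2.654737064384728
```

The nut mark is about 3° past the stand's mark and still seated. Now a light pull of 3 mm.

```bash
python3 -m pendant '[0.045,0,0,-0.001,0, 0.045,0,0,-0.002,0, 0.045,0,0,-0.003,0, 0.045,0,0,-0.003,0,0.045,0,0,-0.003,0]'; python3 -c "
from h import *
s=manip.read_state();print(s['tool_pos'],s['orientation'],s['force'],s['ft_torque'],s['qpos'][6])"
```

```text
t: 8.05
tool_pos: [0.5514, -0.1071, 0.0884]
orientation: [0.717, 0.697, 0.0, -0.0]
force: [6.6, 0.3, -14.1]
gripper_width: 0.602
[ 0.55137711 -0.10710314  0.08841458] [ 7.16873634e-01  6.97203048e-01  2.95818628e-04 -1.22743558e-04] [  6.62009535   0.34221867 -14.08255142] [-0.06485348 -1.44505392 -0.04637114] -0.23922159998899484
```

```bash
python3 -m pendant '[0.045,0,0,0,1.5, 0.045,0,0,0,3, 0.045,0,0,0,4.5, 0.045,0,0,0,6, 0.045,0,0,0,7.5,0.045,0,0,0,9, 0.045,0,0,0,9]'; python3 -c "
from h import *
s=manip.read_state();print(s['tool_pos'],s['orientation'],s['force'],s['ft_torque'],s['qpos'][6])"
```

```text
t: 8.75
tool_pos: [0.5501, -0.107, 0.0889]
orientation: [0.77, 0.638, -0.001, -0.001]
force: [-1.1, -0.4, -14.4]
gripper_width: 0.602
[ 0.55014672 -0.10698032  0.08890381] [ 7.69732245e-01  6.38366185e-01 -7.57132752e-04 -5.58658979e-04] [ -1.06670712  -0.3773527  -14.36660123] [-0.15825793  0.05997536 -0.03135939] -0.37008293899647493
```

```bash
python3 -m pendant '[0.045,0,0,-0.0005,1.5, 0.045,0,0,-0.0005,3, 0.045,0,0,-0.0005,4.5, 0.045,0,0,-0.0005,6, 0.045,0,0,-0.0005,7.5,0.045,0,0,-0.0005,9, 0.045,0,0,-0.0005,10.5, 0.045,0,0,-0.0005,12, 0.045,0,0,-0.0005,12]'; python3 -c "
from fit import *
s=manip.read_state();print(s['tool_pos'],s['orientation'],s['force'],s['ft_torque'],s['qpos'][6])
shot('w6')"
```

```text
t: 9.65
tool_pos: [0.5512, -0.1068, 0.0899]
orientation: [0.832, 0.554, 0.0, 0.0]
force: [-0.9, 2.1, -15.0]
gripper_width: 0.601
[ 0.55124367 -0.1068357   0.0898726 ] [8.32278894e-01 5.54357127e-01 1.32987218e-04 3.27679183e-05] [ -0.86250503   2.10430264 -14.97900489] [ 0.40323259  0.35967308 -0.00253619] -0.542442561602348
[ 0.55124367 -0.1068357   0.0898726 ] [8.32278894e-01 5.54357127e-01 1.32987218e-04 3.27679183e-05] j7 -0.542442561602348 proj [317 333]
crop origin 237 258
```

View pics/w6c.png

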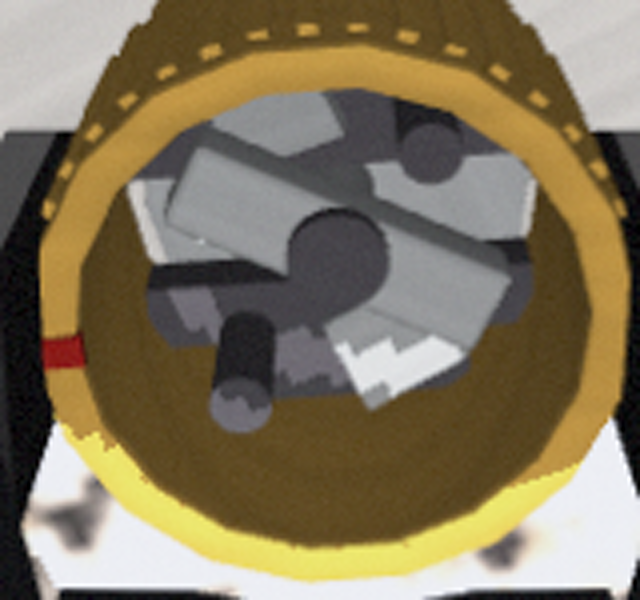

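The mark is still fixed in the hand. The cross-head at (340,250) is about 30° short of the slot direction, and the pull is a steady 15 N.

```bash
python3 -m pendant '[0.045,0,0,0,1.5, 0.045,0,0,0,3, 0.045,0,0,0,4.5, 0.045,0,0,0,6, 0.045,0,0,0,7.5,0.045,0,0,0,9, 0.045,0,0,0,10.5, 0.045,0,0,0,12, 0.045,0,0,0,12]'; python3 -c "
from fit import *
s=manip.read_state();print(s['tool_pos'],s['orientation'],s['force'],s['ft_torque'],s['qpos'][6])"
python3 -m pendant '[0.045,0,0,0,1.5, 0.045,0,0,0,3, 0.045,0,0,0,4.5, 0.045,0,0,0,6,0.045,0,0,0,6]'; python3 -c "
from fit import *
s=manip.read_state();print(s['tool_pos'],s['orientation'],s['force'],s['ft_torque'],s['qpos'][6])"
```

```text
t: 10.6
tool_pos: [0.5512, -0.1072, 0.0899]
orientation: [0.886, 0.464, 0.0, 0.0]
force: [0.4, 0.1, -14.6]
gripper_width: 0.603
[ 0.55124961 -0.10722609  0.08987786] [8.85736036e-01 4.64189217e-01 5.20471561e-05 2.07279242e-04] [  0.42785426   0.06698328 -14.55030496] [ 0.02166266  0.05166951 -0.03057028] -0.7147224330107796
t: 11.1
tool_pos: [0.5511, -0.1072, 0.0899]
orientation: [0.909, 0.417, -0.0, 0.0]
force: [-0.3, -0.4, -14.0]
gripper_width: 0.603
[ 0.55114003 -0.10717033  0.08986182] [ 9.08801241e-01  4.17229291e-01 -1.46662898e-05  1.52677564e-04] [ -0.32471902  -0.40344011 -14.01823067] [-0.12002694  0.08638473 -0.01856789] -0.8007132405030709
```

Now smaller steps with a force reading after each.

```bash
for i in 1; do :; done
python3 -m pendant '[0.045,0,0,0,1, 0.045,0,0,0,2, 0.045,0,0,0,3]'
python3 -m pendant '[0.045,0,0,0,1, 0.045,0,0,0,2, 0.045,0,0,0,3]'
python3 -c "
from fit import *
shot('w7')"
```

```text
t: 11.4
tool_pos: [0.5509, -0.1072, 0.0898]
orientation: [0.919, 0.393, -0.0, 0.0]
force: [-1.2, -1.0, -13.2]
gripper_width: 0.6
t: 11.7
tool_pos: [0.5506, -0.1073, 0.0897]
orientation: [0.929, 0.369, -0.001, -0.0]
force: [-4.0, -0.7, -13.7]
gripper_width: 0.598
[ 0.5505724  -0.10726893  0.08966352] [ 9.29436693e-01  3.68981241e-01 -5.23386006e-04 -6.58409399e-05] j7 -0.8866929505300478 proj [317 333]
crop origin 237 258
```

View pics/w7c.png

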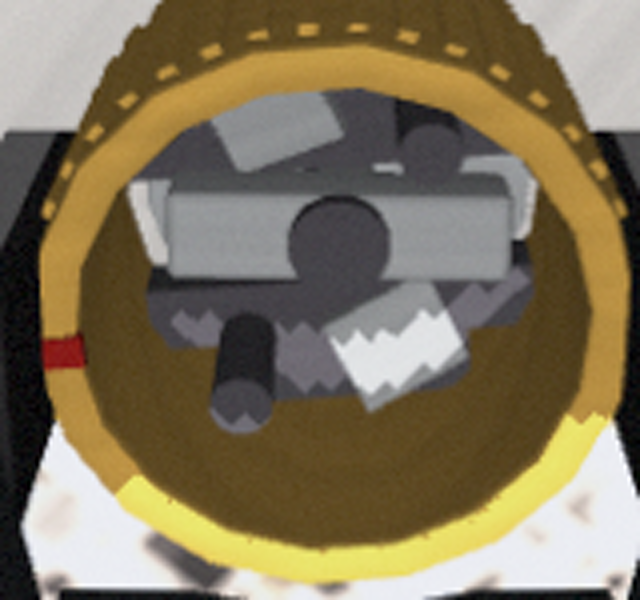

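The cross-head (y≈235) lies nearly along the slot, with a few degrees to go.

```bash
python3 -m pendant '[0.045,0,0,0,1, 0.045,0,0,0,2, 0.045,0,0,0,2]'
python3 -m pendant '[0.045,0,0,0,1, 0.045,0,0,0,2, 0.045,0,0,0,2]'
```

```text
t: 12.05
tool_pos: [0.5525, -0.1069, 0.0908]
orientation: [0.936, 0.353, 0.001, 0.001]
force: [-0.4, -1.3, -0.8]
gripper_width: 0.598
t: 12.35
tool_pos: [0.5515, -0.1068, 0.09]
orientation: [0.942, 0.337, 0.0, 0.0]
force: [-1.2, 0.2, -1.7]
gripper_width: 0.598
```

The pull fell from 13.7 N to about 1 N, so the nut is free. I'll lift it gently.

```bash
python3 -m pendant '[0.045,0,0,-0.001,-1, 0.045,0,0,-0.002,-1, 0.045,0,0,-0.003,-1, 0.045,0,0,-0.003,-1]'
python3 -m pendant '[0.045,0,0,-0.001,0, 0.045,0,0,-0.002,0, 0.045,0,0,-0.003,0,0.045,0,0,-0.003,0]'
```

```text
t: 12.75
tool_pos: [0.5512, -0.1071, 0.093]
orientation: [0.939, 0.345, 0.0, 0.0]
force: [-0.4, -0.6, -1.5]
gripper_width: 0.602
t: 13.15
tool_pos: [0.5512, -0.107, 0.096]
orientation: [0.938, 0.345, 0.0, 0.0]
force: [0.1, 1.0, -0.9]
gripper_width: 0.602
```

```bash
python3 -m pendant '[0.045,0,0,-0.003,0, 0.045,0,0,-0.007,0, 0.045,0,0,-0.012,0,0.045,0,0,-0.017,0, 0.045,0,0,-0.022,0, 0.045,0,0,-0.022,0]'
python3 -m pendant '[0.045,0,0,-0.007,0, 0.045,0,0,-0.017,0, 0.045,0,0,-0.030,0,0.045,0,0,-0.045,0, 0.045,0,0,-0.06,0,0.045,0,0,-0.07,0, 0.045,0,0,-0.07,0, 0.045,0,0,-0.07,0]'
python3 - <<'E'
from fit import *
s=manip.read_state();print(s['tool_pos'],s['orientation'],s['force'],s['qpos'])
for n in('scene','top'):
    im,d=imaging.get_image(n); np.savez(f'pics/{n}1.npz',im=im,d=d); cv2.imwrite(f'pics/{n}1.png',im[:,:,::-1])
E
```

```text
t: 13.75
tool_pos: [0.5517, -0.1071, 0.1188]
orientation: [0.939, 0.345, 0.001, 0.0]
force: [0.3, -0.2, -0.3]
gripper_width: 0.601
t: 14.55
tool_pos: [0.551, -0.1071, 0.1879]
orientation: [0.938, 0.345, 0.0, 0.0]
force: [0.0, -0.1, -0.7]
gripper_width: 0.601
[ 0.55103163 -0.10705145  0.18785736] [9.38496193e-01 3.45289561e-01 7.42806113e-05 9.88667596e-05] [ 0.02804119 -0.07533688 -0.66259715] [ 0.28551655  0.40752985 -0.25504403  1.7905848   0.12263606  0.95864295
 -0.88582007]
```

View pics/scene1.png

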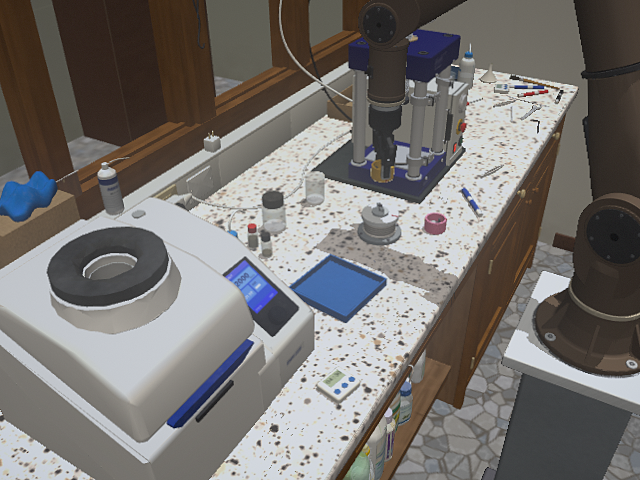

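The nut hangs in the hand at scene (382,170) and the stand is bare at (380,215). Next I'll carry it over the tray.

```bash
python3 -m pendant '[0.045,0.008,-0.011,0,-3, 0.045,0.024,-0.034,0,-8, 0.045,0.042,-0.059,0,-13, 0.045,0.06,-0.085,0,-18, 0.045,0.078,-0.11,0,-23, 0.045,0.096,-0.135,0,-28, 0.045,0.114,-0.16,0,-33, 0.045,0.13,-0.183,0,-38, 0.045,0.14,-0.197,0,-41, 0.045,0.144,-0.203,0,-42, 0.045,0.144,-0.203,0,-42, 0.045,0.144,-0.203,0,-42]'
python3 - <<'E'
from fit import *
s=manip.read_state();print(s['tool_pos'],s['orientation'],s['force'],s['qpos'])
im,d=imaging.get_image('wrist');np.savez('pics/w8.npz',im=im,d=d,p=s['tool_pos'],o=s['orientation']);cv2.imwrite('pics/w8.png',im[:,:,::-1])
E
```

```text
t: 15.85
tool_pos: [0.5293, 0.1397, 0.1876]
orientation: [0.753, 0.658, -0.0, 0.0]
force: [-0.0, 0.2, -0.9]
gripper_width: 0.602
[0.52927003 0.13965495 0.18756885] [ 7.53025251e-01  6.57991405e-01 -4.58216494e-04  2.67564263e-04] [-0.02710182  0.2047234  -0.85155924] [ 0.00404611  0.41882637 -0.48444779  1.80957652  0.23256605  0.97027944
 -0.71180435]
```

View pics/w8.png

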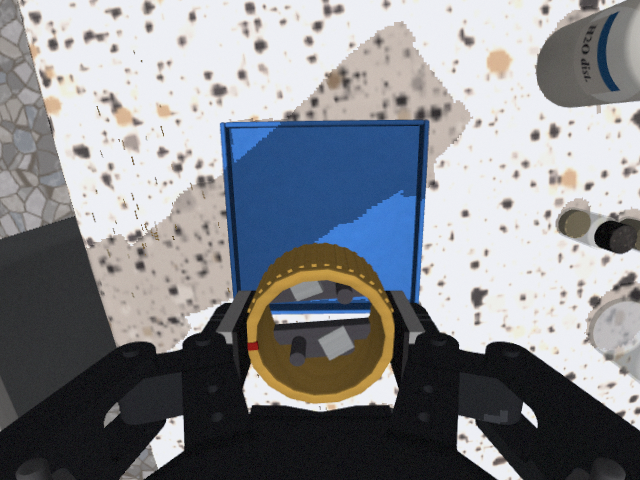

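The tray's rim corners are at (222,122), (428,120), (420,312) and (233,308), and the nut sits square in the pads. I'll check the tray centre.

Run:
```python
from fit import *
z=np.load('pics/w8.npz'); s=dict(tool_pos=z['p'],orientation=z['o'])
q=onz('wrist',[(222,122),(428,120),(420,312),(233,308)],.02,s);print(q,q.mean(0),[np.linalg.norm(q[i]-q[i-1]) for i in range(4)])
```

```text
[[0.46645275 0.23153439 0.02      ]
 [0.6219908  0.21209371 0.02      ]
 [0.60557083 0.05376911 0.02      ]
 [0.44504131 0.07928455 0.02      ]] [0.53476392 0.14417044 0.02      ] [np.float64(0.1537480509739847), np.float64(0.15674828513922448), np.float64(0.15917379052022368), np.float64(0.16254465681668923)]
```

```bash
python3 -m pendant '[0.045,0.001,0.001,0.01,0, 0.045,0.003,0.003,0.03,0, 0.045,0.003,0.003,0.05,0, 0.045,0.003,0.003,0.07,0, 0.045,0.003,0.003,0.09,0, 0.045,0.003,0.003,0.11,0, 0.045,0.003,0.003,0.128,0, 0.045,0.003,0.003,0.142,0, 0.045,0.003,0.003,0.15,0, 0.045,0.003,0.003,0.15,0, 0.045,0.003,0.003,0.15,0]'
python3 -m pendant '[0.045,0,0,0.002,0, 0.045,0,0,0.004,0, 0.045,0,0,0.006,0,0.045,0,0,0.007,0,0.045,0,0,0.007,0]'
```

```text
t: 17.0
tool_pos: [0.5329, 0.1435, 0.0381]
orientation: [0.752, 0.659, 0.0, 0.0]
force: [-0.4, -0.3, -0.8]
gripper_width: 0.599
t: 17.5
tool_pos: [0.5325, 0.1434, 0.0307]
orientation: [0.752, 0.659, -0.0, 0.0]
force: [-0.1, -0.5, -1.2]
gripper_width: 0.598
```

```bash
python3 -m pendant '[0.045,0,0,0.0005,0, 0.045,0,0,0.001,0, 0.045,0,0,0.0015,0,0.045,0,0,0.0015,0]'
python3 -m pendant '[0.045,0,0,0.0005,0, 0.045,0,0,0.001,0, 0.045,0,0,0.001,0]'
python3 -m pendant '[0.045,0,0,0.0005,0, 0.045,0,0,0.0005,0, 0.045,0,0,0.0005,0]'
```

```text
t: 17.9
tool_pos: [0.5325, 0.1434, 0.0292]
orientation: [0.752, 0.659, -0.0, -0.0]
force: [0.9, -0.8, -1.2]
gripper_width: 0.598
t: 18.2
tool_pos: [0.5326, 0.1435, 0.0283]
orientation: [0.752, 0.659, -0.0, 0.0]
force: [0.1, -0.1, -0.9]
gripper_width: 0.6
t: 18.5
tool_pos: [0.5326, 0.1435, 0.0282]
orientation: [0.752, 0.659, 0.0, 0.0]
force: [-1.0, -0.6, 5.3]
gripper_width: 0.602
```

There is contact (+5 N) at TCP z = 0.0282, exactly as predicted. Now I'll open and retreat.

```bash
python3 -m pendant '[0.056,0,0,0,0, 0.058,0,0,0,0, 0.062,0,0,0,0, 0.068,0,0,0,0, 0.075,0,0,0,0, 0.075,0,0,0,0, 0.075,0,0,0,0]'
python3 -m pendant '[0.075,0,0,-0.005,0, 0.075,0,0,-0.015,0, 0.075,0,0,-0.03,0, 0.075,0,0,-0.055,0, 0.075,0,0,-0.085,0, 0.075,0,0,-0.115,0, 0.075,0,0,-0.145,0, 0.075,0,0,-0.17,0, 0.075,0,0,-0.18,0, 0.075,0,0,-0.18,0, 0.075,0,0,-0.18,0]'
python3 - <<'E'
from fit import *
s=manip.read_state();print(s['tool_pos'],s['force'],s['gripper_width'])
for n in('scene','wrist'):
    im,d=imaging.get_image(n); np.savez(f'pics/{n}2.npz',im=im,d=d,p=s['tool_pos'],o=s['orientation']); cv2.imwrite(f'pics/{n}2.png',im[:,:,::-1])
E
```

```text
t: 19.2
tool_pos: [0.5326, 0.1435, 0.0278]
orientation: [0.752, 0.659, -0.0, -0.0]
force: [0.1, 1.1, 0.2]
gripper_width: 0.881
t: 20.3
tool_pos: [0.5321, 0.1432, 0.2071]
orientation: [0.752, 0.659, -0.0, -0.0]
force: [-1.0, -0.9, -0.7]
gripper_width: 0.872
[0.53212276 0.1431623  0.20711309] [-0.9943695  -0.87304631 -0.72721122] 0.8724029390980317
```

View pics/scene2.png

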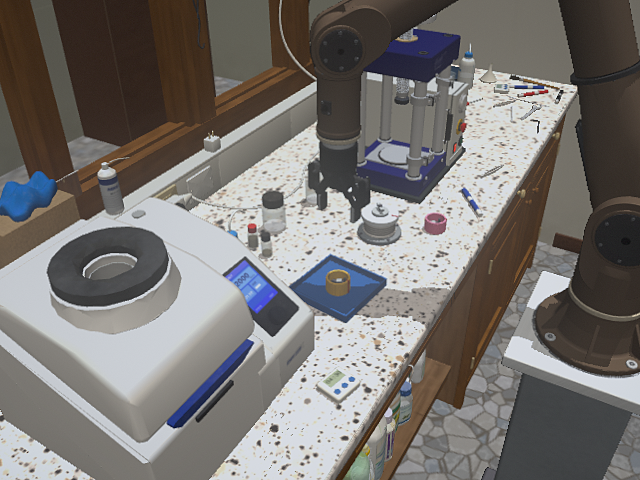

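View pics/wrist2.png

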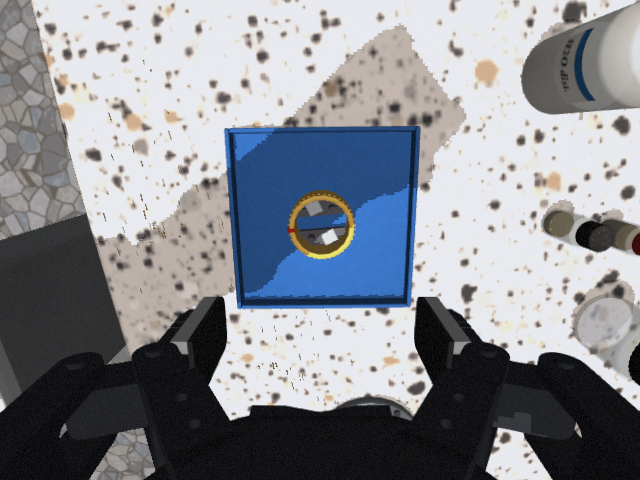

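The nut stands upright in the middle of the tray at wrist (322,226) and scene (338,283), and the hand is clear. One numeric check before I hand in.

Run:
```python
from fit import *
z=np.load('pics/wrist2.npz'); s=dict(tool_pos=z['p'],orientation=z['o'])
q=onz('wrist',[(228,129),(418,127),(411,307),(239,308)],.02,s)[:,:2]; c=q.mean(0); n=onz('wrist',[(322,226)],.038,s)[0][:2]
print('tray',c,'nut',n,n-c)
P=cloud('wrist',z['d'],s); hsv=cv2.cvtColor(z['im'],cv2.COLOR_RGB2HSV); m=cv2.inRange(hsv,(18,120,130),(35,255,255))>0
m&=(np.hypot(P[...,0]-n[0],P[...,1]-n[1])<.032); p=P[m]; p=p[p[:,2]>.034]; A=np.c_[p[:,:2],np.ones(len(p))]; k=np.linalg.lstsq(A,p[:,2],rcond=None)[0]; print(len(p),'rim z',p[:,2].mean(),'tilt',np.hypot(*k[:2]))
a=np.load('pics/scene0.npy').astype(int); b=np.load('pics/scene2.npz')['im'].astype(int)
for nm,(x0,x1,y0,y1) in dict(bystanders=(225,290,185,262),timer=(315,365,360,405),pink=(420,450,205,238),beaker=(302,328,168,180)).items(): print(nm,abs(a-b)[y0:y1,x0:x1].mean())
print(manip.sign_off())
```

```text
tray [0.53549005 0.14246297] nut [0.53387304 0.14424385] [-0.00161701  0.00178088]
897 rim z 0.03905283063630752 tilt 0.004201174062379056
bystanders 7.593739593739594
timer 7.464
pink 6.813131313131313
beaker 55.18803418803419
the job is handed in; nothing more can be done
None
```

The brass nut is free of the stand and stands upright on the floor of the blue tray. I handed the job in at about 20.5 s of the 58 s; no verdict came back.

- **Turning:** I gripped the nut on the stand at 80 N and turned it clockwise, still seated, until its mark was about 3° past the stand's mark.
- **Release:** With about 3 mm of lift and a pull of 13–15 N (limit 24 N), I kept turning. About 51° past the marks the pull dropped to roughly 1 N. I lifted the nut out and carried it over the tray.
- **Setting down:** I lowered it until it touched (5 N) at the height I had worked out beforehand, then opened the gripper and backed off.

**Last checks:**
- The nut is within about 2 mm of the tray's centre (allowed 55 mm).
- Its rim is at 39 mm, where about 38 mm was expected. It is tilted about 0.004 rad and the hand is clear.
- The vials, jar, timer and pink nut show no visible change in the scene picture.
- The beaker check came out large (55, against about 7 for the others). In that picture the arm's fingers are in front of the beaker. The arm never came near it, and I saw no sign that it moved, but I had no clear view to confirm it.
- I could not measure the drawbar directly. The bare stand looks normal and the pull on the nut is gone.

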